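Load a ceramic boat into the sample case and hook its lid shut

ROBOT

A 6-joint arm with a two-finger parallel gripper is mounted at the origin on the work surface. World frame = base frame: x ahead of the robot, y to its left, z up, the work surface at z = 0. Lengths are in m, angles in degrees, forces in N, time in s.
With the tool pointing down it reaches from about 0.25 to 0.725 m from the base axis. Payload 9.7 kg.
Tool frame: the origin (TCP) lies midway between the tips of the shut fingers; the grasp point (between the pads) lies bot.hold_point_z behind it (bot.hold_point_z is the distance from the TCP to the grasp point, in m); z points along the fingers, y is the line along which they close (so a half turn about z gives the same grasp; the last joint's range is limited). The gripper opens to 85 mm and grips with 20 to 120 N. Pads are 22 mm wide; open, the fingers measure 114 mm over their backs; the gripper's body (76 mm by 85 mm) begins 54 mm behind the grasp point. The pads swing forward as they close: fully open they stand 13 mm farther back than shut.
Start: joints at [-71.448, 4.979, 10.078, 95.1, 0, 90], TCP at [0.175, -0.521, 0.231] pointing down, gripper open.
Joint ranges: [-179.16, 179.16], [-48.56, 103.87], [-65.8, 70.77], [-126.05, 130.52], [-82.76, 87.17], [-180, 180]. Speed limits (degrees/s): [127.2, 127.2, 147.25, 180, 180, 180].

INTERFACE

Orientations are given as [roll, pitch, yaw] about the fixed x, y, z axes, in that order (R = Rz(yaw) Ry(pitch) Rx(roll)).
In Python, from workcell import bot, camera, camera_model, ticket gives the robot as it stands.
- The arm moves only by the tool send_rows, never from a script. Its argument "targets" is text: rows parted by semicolons, each of 5 numbers parted by spaces: the shift along the tool's x, y, z in mm, then the turn about the tool's z in degrees, then the closure in counts, from 0 (fully open) to 255 (shut). A call has 1 to 20 rows; each row is the pose to reach, as a shift and turn from the pose commanded when the call began, along the tool's axes at that moment; what a row does not reach only later rows make up. A row lasts 1/8 s, in which the tool goes at most 62.5 mm and 10.7 degrees, less where a joint would pass 70% of its speed; a pose out of reach is approached as far as the arm can. A call with a gripper value outside its range is refused whole. The fingers move at their own pace and stop on an object; "newtons" is the grip in N (left out, the last holds). Time passes only in rows, so rows that repeat a pose let the fingers close. It gives the time, the measured TCP pose, the force, the opening and the grip force at its end, in the units of the state.
- bot.get_obs(): the state, without advancing time (a new reading comes with each control period).
- camera(name): name is "scene" or "top"; returns the picture (480x640x3 uint8, blue, green, red); there is no depth.
- camera_model(name): a dict with "K" (3x3 intrinsics, pixels), "pose" (4x4, takes a point from camera to world coordinates). Camera axes: x right, y down, z forward; pixel columns grow to the right and rows downward; lengths in m; the calibration is good to about 2 mm. A picture is of the moment at which its call begins. camera_model takes no time and is no camera call.
- ticket.job_done(): hands the job in; it is judged then, once.
The state is a dict: "time": time; "q": joint angles; "qd": joint speeds; "joint_efforts": joint torques, N m; "ee_pos": TCP position; "tcp_rot": TCP orientation; "wrist_force": force on the tool from outside, world axes, zero at the start; "torque": the same for the moment, N m; "opening": finger opening in m; "grasp_force": force on a finger pad.
Only numpy, scipy, OpenCV 4.12 (cv2) and the standard library are available. Lean on these libraries where they do the work, as an engineer would, in place of code of your own. Each camera call takes 0.05 s, during which the arm holds its last target. There are 200 camera calls.

TASK

Set the white ceramic boat lengthwise and level on the narrow raised bar inside the open sample case and let go of it, then swing the lid shut. The lid only closes when it is pushed back against its sprung hinge so that its tab drops in behind the case's front rim; let it spring forward so that the tab's foot hooks under the rim and the lid lies fully down, do not force the tab against the rim, and leave the other things on the bench where they are.

Things in the scene. Friction and masses are not known exactly. Their poses are not given: they have to be found in the camera images.
- case: fixed grey sheet-metal sample case, open at the top: 170 mm (x) by 180 mm (y), 85 mm high, walls and floor 6 mm; origin at the centre of its underside, x from the front wall (with the rim, towards the robot) to the rear wall (with the hinge), z up
- rim: steel rim strip along the top of the case's front wall: 5 mm thick, 168 mm long, running 19 mm inwards from the outer front face (13 mm of it overhangs the inside); origin at the top outer edge of the front wall, middle of its length; the case's axes
- rim_edge (a point): middle of the rim's inner edge, at its top surface (85 mm above the bench); x points to the rear of the case
- rest_top (a point): middle of the top of the narrow aluminium bar on the case floor: bar 80 mm long (x, the case's x), 24 mm wide (y), 24 mm high, its top 30 mm above the bench
- boat: loose white ceramic boat, an open trough 100 mm long (x), 38 mm wide (y), 28 mm high, walls 5 mm, 0.1 to 0.25 kg; origin at the centre of its underside; starts on the bench to the left or right of the case
- lid (a joint): angle of the lid, rad: 0 fully down on the case, 1.57 upright, at most 1.9 (leaning away from the robot); the hinge is stiff, so the lid stays where it is left. With its tab standing on top of the rim it stops at about 0.09
- lid_hinge (a point): middle of the hinge line along the case's rear top edge, 87 mm above the bench, with the lid's axes (the case's axes when the lid is down). The lid is a grey plate, 0.3 kg: 172 mm from the hinge line along its -x, 180 mm wide (y), 6 mm thick; +z is its outside, and its underside lies on the hinge line
- hinge_bar: the two steel hinge knuckles that carry the lid, origin on the hinge line. They ride on a sprung slide: lid and knuckles together can be pushed to the rear (case +x) by up to 16 mm against a spring of 3 to 6 N, and spring forward again when let go
- lid_bar (a point): middle of the outer end of the black grip bar on the outside of the lid: bar 60 mm long (y), 12 mm wide (x), standing 22 mm off the plate, centred 125 mm from the hinge line, so that 41 mm of bare plate lie between it and the lid's free edge
- tab_tip (a point): middle of the front end of the foot of the steel tab under the lid. Tab 60 mm wide (y), hanging 15 mm below the plate, with a foot 5 mm thick pointing 12 mm forward; this point is 160 mm from the hinge line, 12.5 mm below the plate. Lid down and sprung forward: 9 mm forward of the rim's edge, under the rim. The foot passes the rim only with the lid pushed back 10 mm or more
- jar: bystander: amber glass jar with black cap, 64 mm across, 90 mm high; origin at the centre of its underside
- dish: bystander: white ceramic dish, 100 mm across, 30 mm high; origin at the centre of its underside
- spatula: bystander: spatula 180 mm long lying on the bench; origin on its underside near its middle
Things that resemble listed ones, but are neither listed nor needed, are in the scene too. Of the things that look like the boat, take the one that is nearest to the robot's base at the start.

How it is judged (in metres and radians):
On the way:
1. the boat stands on the bar in the open case, let go (z of boat in the frame of rest_top between -0.004 and 0.005 m and y of boat in the frame of rest_top between -0.01 and 0.01 m and x of boat in the frame of rest_top between -0.02 and 0.02 m and angle between boat's own z axis and vertical below 0.1 rad and angle between the x axis of boat and the x axis of rest_top, either way round below 0.25 rad and linear speed of boat below 0.02 m/s and contact force between the fingers and boat below 0.1 N and value of joint lid above 0.5 rad), for 0.2 s.
At the end, for the whole second after the job is handed in: Boat at rest on the bar: base within 5 mm of its top, level within 0.1 rad, centred within 10 mm across and 20 mm along, turned at most 0.25 rad. Lid down (below 0.035 rad), at rest; its tab's foot lies under the rim, its end at least 5 mm in front of the rim's inner edge (z of boat in the frame of rest_top between -0.004 and 0.005 m and y of boat in the frame of rest_top between -0.01 and 0.01 m and x of boat in the frame of rest_top between -0.02 and 0.02 m and angle between boat's own z axis and vertical below 0.1 rad and angle between the x axis of boat and the x axis of rest_top, either way round below 0.25 rad and linear speed of boat below 0.02 m/s and value of joint lid below 0.035 rad and x of tab_tip in the frame of rim_edge below -0.005 m and z of tab_tip in the frame of rim_edge below -0.005 m and velocity of joint lid between -0.05 and 0.05 rad/s); the robot touches nothing.
It fails at once if the rim is loaded with more than 80 N (tab forced against it) (contact force between rim and anything else above 80 N).
It fails at once if the jar is moved more than 30 mm (distance of jar from where it was at the start of the episode above 0.03 m).
It fails at once if the dish is moved more than 30 mm (distance of dish from where it was at the start of the episode above 0.03 m).
It fails at once if the spatula is moved more than 30 mm (distance of spatula from where it was at the start of the episode above 0.03 m).
It also fails if it takes over 64 s, if anything falls off the work surface, if the arm or the gripper's body presses on something with over 40 N, if the wrist force passes 120 N, or if a joint passes its speed limit or range.

## Working session

There is one attempt and no reset: what is moved stays moved. The work goes in short steps, Python scripts to look and compute and a tool call to move; the robot and the scene stay as the last step left them, time stands still between calls to the robot, and variables do not carry over. Pictures are saved under pics/ and viewed, at most 10 in all, crops included, and the job is handed in when it is done.

Besides the shell and the picture viewer there is one more tool, called after "Call:" as name(argument=value, ...) on one line, values as JSON. send_rows: Moves the arm, as the interface text tells. Its arguments: {"type":"object","properties":{"targets":{"type":"string"},"newtons":{"type":"number"}},"required":["targets"]}

```bash
ls; mkdir -p pics
python3 - <<'E'
from workcell import bot,camera,camera_model
import cv2,numpy as np
np.set_printoptions(precision=4,suppress=True)
for n in("scene","top"):
    cv2.imwrite(f"pics/{n}0.png",camera(n));m=camera_model(n);print(n,np.array(m["K"]),np.array(m["pose"]))
o=bot.get_obs();print(o,bot.hold_point_z)
E
```

```text
pics
scene [[507.7553   0.     322.4207]
 [  0.     507.7553 242.3385]
 [  0.       0.       1.    ]] [[ 0.8834  0.3612 -0.2985  0.8899]
 [ 0.4686 -0.6857  0.557  -0.6936]
 [-0.0035 -0.6319 -0.775   0.9422]
 [ 0.      0.      0.      1.    ]]
top [[579.0198   0.     320.7451]
 [  0.     579.0198 241.8349]
 [  0.       0.       1.    ]] [[ 0.014  -0.9917  0.128   0.3743]
 [-0.9999 -0.0133  0.0065 -0.0696]
 [-0.0048 -0.1281 -0.9917  1.4001]
 [ 0.      0.      0.      1.    ]]
{'time': 0.1, 'q': array([-71.446 ,   5.0079,  10.0391,  95.0988,   0.0016,  90.0009]), 'qd': array([ 0.076 , -0.1053,  0.0494,  0.0599, -0.0555, -0.0358]), 'joint_efforts': array([  0.0003, -52.1562,  46.5655,   0.016 ,   0.    ,   0.    ]), 'ee_pos': array([ 0.175 , -0.5212,  0.2307]), 'tcp_rot': array([-179.9324,   -0.0016,   18.5531]), 'wrist_force': array([-0.378 ,  0.5589, -0.3971]), 'torque': array([ 0.0163, -0.0366, -0.0313]), 'grasp_force': 0.0, 'opening': 0.08552127350443525} 0.0187
```

View pics/scene0.png

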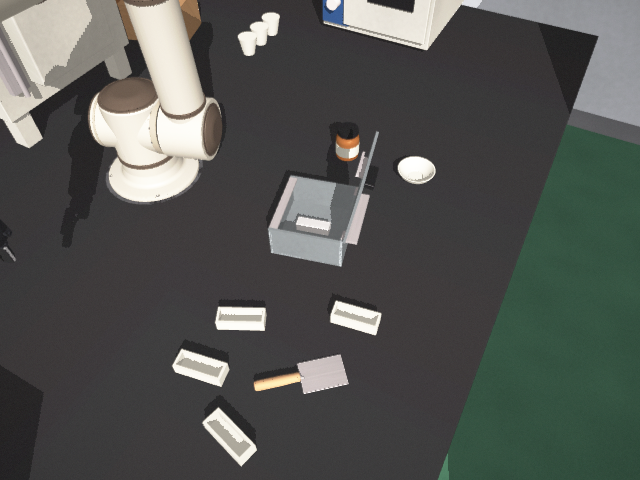

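View pics/top0.png

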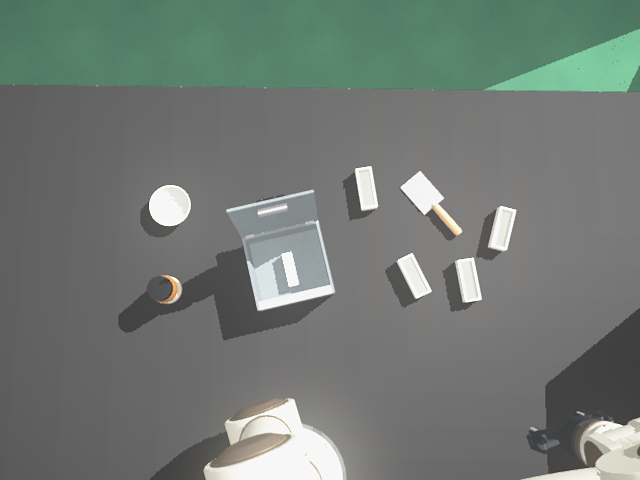

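The top view shows the open case centred near (288,268), the bar at (290,270), four boats at (413,276), (468,280), (366,188) and (502,229), with the lid standing up at the rear (y≈190-230). The scene view agrees, with the lid leaning slightly back.

```bash
cat > h.py <<'E'
import numpy as np,cv2
from workcell import bot,camera,camera_model
from scipy.spatial.transform import Rotation as R
np.set_printoptions(precision=4,suppress=True)
def ray(n,uv):
    m=camera_model(n);P=np.array(m["pose"]);d=P[:3,:3]@np.linalg.solve(np.array(m["K"]),[uv[0],uv[1],1.]);return P[:3,3],d
def plane(n,uv,z):
    c,d=ray(n,uv);return c+d*(z-c[2])/d[2]
def proj(n,p):
    m=camera_model(n);P=np.array(m["pose"]);q=np.array(m["K"])@(P[:3,:3].T@(np.asarray(p)-P[:3,3]));return q[:2]/q[2]
def tri(a,b):
    (c,d),(e,f)=ray("scene",a),ray("top",b);s=np.linalg.lstsq(np.c_[d,-f],e-c,rcond=None)[0]
    return (c+d*s[0]+e+f*s[1])/2,np.linalg.norm(c+d*s[0]-e-f*s[1])
def rects(n,im,z,thr=170,sat=40,amin=150,amax=3000):
    h=cv2.cvtColor(im,cv2.COLOR_BGR2HSV);m=((h[...,2]>thr)&(h[...,1]<sat)).astype(np.uint8)
    for c in cv2.findContours(m,cv2.RETR_EXTERNAL,cv2.CHAIN_APPROX_NONE)[0]:
        if not amin<cv2.contourArea(c)<amax: continue
        w=np.array([plane(n,p,z)[:2] for p in c[:,0]],np.float32);r=cv2.minAreaRect(w*1000)
        b=cv2.boxPoints(r);e=b[1]-b[0] if np.linalg.norm(b[1]-b[0])>np.linalg.norm(b[2]-b[1]) else b[2]-b[1]
        yield c[:,0].mean(0),np.array(r[0]),np.sort(r[1]),(np.degrees(np.arctan2(e[1],e[0]))+90)%180-90
def go(p,yaw):
    "shift mm, turn deg from current pose to TCP p (m), yaw deg"
    o=bot.get_obs();r=R.from_euler("xyz",o["tcp_rot"],degrees=True)
    print("at",o["time"],o["ee_pos"]*1e3,o["tcp_rot"],o["wrist_force"],o["opening"])
    t=(o["tcp_rot"][2]-yaw+90)%180-90
    return r.inv().apply(np.asarray(p)-o["ee_pos"])*1e3,t
E
python3 - <<'E'
from h import *
im=cv2.imread("pics/top0.png")
for z in(.028,.030):
    print(z)
    for r in rects("top",im,z): print(*r, np.hypot(*r[1]))
print("scene")
for r in rects("scene",cv2.imread("pics/scene0.png"),.028): print(*r)
cr=im[170:330,210:350];cv2.imwrite("pics/c1.png",cv2.resize(cr,None,fx=4,fy=4,interpolation=cv2.INTER_CUBIC)[:600])
E
```

```text
0.028
[468.0855 279.6838] [ 466.1563 -410.4232] [ 46.3446 102.8371] 9.744583 621.0868718278026
[413.7264 275.4528] [ 474.0745 -282.135 ] [ 42.7662 103.1864] 26.483208 551.676344459044
[295.8215 271.6613] [496.1729  17.1628] [180.69   188.2676] -76.00745 496.46962562625794
[501.9386 228.    ] [ 590.9697 -493.7901] [ 46.13   105.9448] -14.636261 770.1128739779064
[269.5    200.5955] [650.0952  64.1155] [  8.0872 215.6006] -76.05811 653.2492532420747
[169.4483 205.    ] [636.3306 305.4607] [98.1023 99.5307] -89.24 705.8490518260428
[431.7533 201.84  ] [ 642.9834 -330.8334] [ 65.423  174.6101] 40.78131 723.1033067456103
[365.9027 187.4071] [ 684.8596 -168.3546] [ 41.9456 105.4353] 9.621742 705.2488072976554
0.03
[468.0855 279.6838] [ 466.0225 -409.9265] [ 46.277  102.6872] 9.744598 620.6582897029612
[413.7264 275.4528] [ 473.9291 -281.8253] [ 42.7039 103.0359] 26.483238 551.3930199807043
[295.8215 271.6613] [495.9952  17.0363] [180.4266 187.9932] -76.00745 496.28773040127317
[501.9386 228.    ] [ 590.6538 -493.1718] [ 46.0627 105.7903] -14.636246 769.4740994968553
[269.5    200.5955] [64
[... 230 characters left out ...]
7952351539
[365.9027 187.4071] [ 684.4069 -168.2107] [ 41.8845 105.2816] 9.62178 704.7749156072844
scene
[229.3729 436.0932] [ 597.9976 -504.0999] [ 40.6384 108.327 ] -14.745689Traceback (most recent call last):
  File "<stdin>", line 7, in <module>
  File "h.py", line 18, in rects
    w=np.array([plane(n,p,z)[:2] for p in c[:,0]],np.float32);r=cv2.minAreaRect(w*1000)
                ~~~~~^^^^^^^
  File "h.py", line 8, in plane
    c,d=ray(n,uv);return c+d*(z-c[2])/d[2]
        ~~~^^^^^^
  File "h.py", line 6, in ray
    m=camera_model(n);P=np.array(m["pose"]);d=P[:3,:3]@np.linalg.solve(np.array(m["K"]),[uv[0],uv[1],1.]);return P[:3,3],d
ValueError: time passes only in moves, steps and waits
```

```bash
sed -i 's/^from scipy/import functools\ncamera_model=functools.lru_cache(camera_model)\nfrom scipy/' h.py
python3 - <<'E'
from h import *
im=cv2.imread("pics/top0.png")
for thr in(200,225,240):
  print(thr)
  for r in rects("top",im,.030,thr=thr,amin=60):
    if 230<r[0][0]<340: print(*r)
print("scene")
for thr in (150,200):
  for r in rects("scene",cv2.imread("pics/scene0.png"),.030,thr=thr,amin=60): 
    if 290<r[0][0]<340: print(*r)
a=cv2.resize(im[170:330,215:345],None,fx=3,fy=3,interpolation=cv2.INTER_CUBIC)
b=cv2.resize(cv2.imread("pics/scene0.png")[120:280,260:395],None,fx=3,fy=3,interpolation=cv2.INTER_CUBIC)
cv2.imwrite("pics/c1.png",np.hstack([a,b]))
E
```

```text
200
[295.2176 272.931 ] [495.3177  16.7053] [177.8659 187.2958] -76.01225
[271.7705 209.459 ] [628.1497  57.6368] [ 7.8874 70.3374] -76.02309
[269.5057 200.4483] [650.4348  63.1874] [  6.614  212.3888] -75.94533
225
[289.9268 268.939 ] [486.1776  11.8074] [25.6279 81.6952] 14.020439
[290.6197 276.8322] [495.3614  17.2915] [177.0059 185.9119] -75.85997
240
[272.6203 426.6709] [126.2791  41.5687] [35.5443 70.9912] -89.14442
[295.2258 296.7548] [419.5969  -1.873 ] [ 19.628  174.6867] -76.16191
[289.6173 268.7407] [485.9512  12.4283] [24.674  81.4202] 15.117828
scene
[321.9862 373.7931] [ 689.7794 -324.1386] [62.4809 86.4449] 40.922577
[332.7297   3.7027] [ 36.3238 994.1387] [53.0668 78.0897] -62.477657
[324.014  372.8093] [ 689.8878 -324.2457] [62.1767 85.9256] 40.92253
[312.9872 223.0256] [490.371    4.0793] [26.4316 79.5364] 13.686073
[333.       3.3611] [ 36.2242 998.3867] [49.3178 70.4631] -62.477383
```

View pics/c1.png

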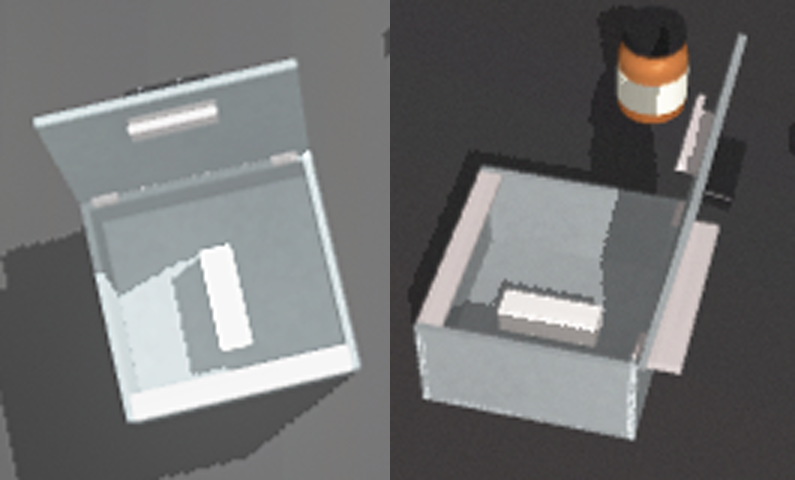

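The crop shows the bar free inside the case, rim at the left-bottom edge, and the lid leaning back about 10-15°. Boat target is the one at (413,276); the two views disagree by about 8 mm, so I move above it and check against the gripper.

```bash
python3 -c "
from h import *
print(go([.474,-.284,.12],26.5))
for n in('scene','top'): print(n,proj(n,[0,0,0.]),proj(n,[.474,-.284,.028]))"
```

```text
at 0.1 [ 174.9531 -521.2216  230.6558] [-179.9324   -0.0016   18.5531] [-0.378   0.5589 -0.3971] 0.08552127350443525
(array([ 358.9821, -129.6106,  110.8187]), np.float64(-7.9469011124071045))
scene [154.2003 168.2454] [239.9289 312.4938]
top [291.2836 479.1339] [414.5294 275.4841]
```

Call:
send_rows(targets="50 -20 0 -4 0;100 -38 0 -8 0;150 -55 10 -8 0;200 -72 30 -8 0;250 -90 50 -8 0;300 -108 80 -8 0;359 -130 111 -8 0;359 -130 111 -8 0;359 -130 111 -8 0;359 -130 111 -8 0", newtons=40)

```text
time: 1.35
ee_pos: [0.4735, -0.2849, 0.1211]
tcp_rot: [179.9, -0.0, 26.5]
wrist_force: [-0.3, 0.1, 0.1]
opening: 0.0857
grasp_force: 0.0
```

Run:
```python
from h import *
s,t=camera("scene"),camera("top")
o=bot.get_obs();print(o["ee_pos"],o["tcp_rot"],o["wrist_force"],proj("scene",o["ee_pos"]),proj("top",o["ee_pos"]))
ci=[]
for n,im in(("scene",s),("top",t)):
    u,v=map(int,proj(n,o["ee_pos"])); cv2.drawMarker(im,(u,v),(0,0,255),0,6)
    p=cv2.copyMakeBorder(im,100,100,100,100,0); ci.append(cv2.resize(p[v:v+200,u+35:u+165],None,fx=3,fy=3))
cv2.imwrite("pics/c2.png",np.hstack(ci))
```

```text
[ 0.4735 -0.285   0.1212] [179.9319  -0.0359  26.4579] [-0.9651 -0.2403  0.4219] [233.2399 287.6668] [421.5688 272.729 ]
```

View pics/c2.png

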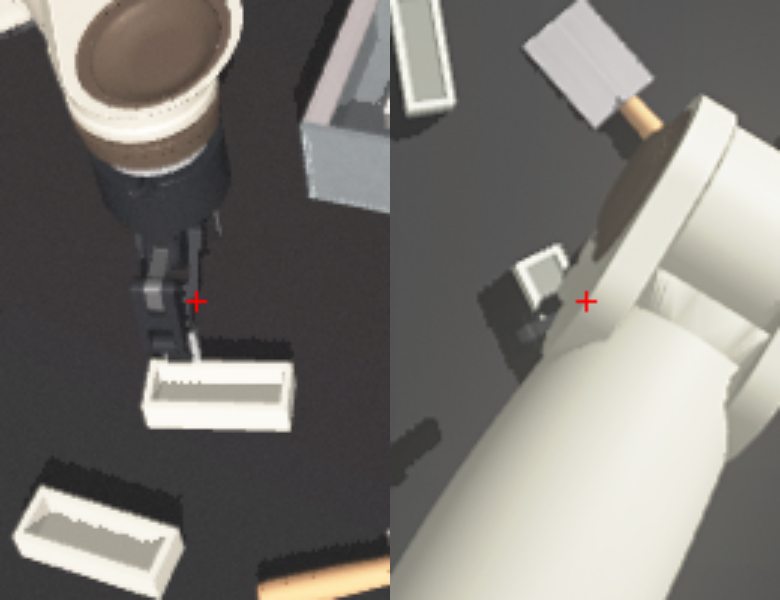

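Run:
```python
from h import *
o=bot.get_obs();r=R.from_euler("xyz",o["tcp_rot"],degrees=True)
ctr={"scene":(196-195,0),"top":0}
for n in("scene","top"):
    c=proj(n,o["ee_pos"]).astype(int)
    for y in(-.0425,-.057,.0425,.057):
        for x in(-.011,.011):
            q=(proj(n,o["ee_pos"]+r.apply([x,y,-.013]))-c)*3+[195+390*(n=="top"),300]
            print(n,y,x,q)
    Z=.028;cb=[.4755,-.2835]
    ps=[];
    for sx,sy in((1,1),(1,-1),(-1,-1),(-1,1)):
        a=np.radians(26.5);v=np.array([[np.cos(a),-np.sin(a)],[np.sin(a),np.cos(a)]])@[sx*.05,sy*.019]
        ps.append((proj(n,[cb[0]+v[0],cb[1]+v[1],Z])-c)*3+[195+390*(n=="top"),300])
    print("boat",np.array(ps).round(0).tolist())
```

```text
scene -0.0425 -0.011 [185.1773 237.0843]
scene -0.0425 0.011 [218.3996 237.6977]
scene -0.057 -0.011 [188.2554 219.5868]
scene -0.057 0.011 [221.1785 220.1872]
scene 0.0425 -0.011 [165.9393 346.4415]
scene 0.0425 0.011 [201.0313 347.139 ]
scene 0.057 -0.011 [162.4383 366.3426]
scene 0.057 0.011 [197.8705 367.056 ]
boat [[292.0, 355.0], [287.0, 402.0], [142.0, 399.0], [151.0, 352.0]]
top -0.0425 -0.011 [544.3845 339.7641]
top -0.0425 0.011 [530.7861 312.517 ]
top -0.057 -0.011 [526.5521 348.4185]
top -0.057 0.011 [512.9822 321.1382]
top 0.0425 -0.011 [648.5086 289.2305]
top 0.0425 0.011 [634.7449 262.1769]
top 0.057 -0.011 [666.2012 280.6439]
top 0.057 0.011 [652.4095 253.6231]
boat [[515.0, 262.0], [558.0, 241.0], [615.0, 355.0], [572.0, 376.0]]
```

Call:
send_rows(targets="3 1 30 0 0;3 1 70 0 0;3 1 100 0 0;3 1 118 0 0;3 1 118 0 0;3 1 118 0 255;3 1 118 0 255;3 1 118 0 255;3 1 118 0 255;3 1 118 0 255;3 1 118 0 255;3 1 118 0 255;3 1 118 0 255", newtons=40)

```text
time: 3.08
ee_pos: [0.4777, -0.2839, 0.0034]
tcp_rot: [179.9, -0.1, 26.6]
wrist_force: [-0.3, -0.3, 6.2]
opening: 0.0369
grasp_force: 41.6
```

Call:
send_rows(targets="0 0 -40 0 255;0 0 -90 0 255;0 0 -150 0 255;0 0 -150 0 255")

```text
time: 3.58
ee_pos: [0.4789, -0.2845, 0.1574]
tcp_rot: [179.6, -0.2, 26.6]
wrist_force: [0.4, -0.9, -2.6]
opening: 0.0374
grasp_force: 41.3
```

```bash
python3 -c "
from h import *
print(go([.488,.008,.15],14.3))"
```

```text
at 3.575 [ 478.8684 -284.5166  157.3604] [179.6254  -0.2419  26.5569] [ 0.3719 -0.9066 -2.5905] 0.0373742939396104
(array([ 138.916 , -257.6172,    6.263 ]), np.float64(12.256903088459552))
```

Call:
send_rows(targets="20 -40 0 6 255;45 -85 0 12 255;70 -130 3 12 255;95 -175 5 12 255;118 -220 6 12 255;139 -257 6 12 255;139 -257 6 12 255;139 -257 6 12 255;139 -257 6 12 255")

```text
time: 4.7
ee_pos: [0.4864, 0.0076, 0.1458]
tcp_rot: [180.0, 0.0, 14.5]
wrist_force: [0.0, 0.1, -1.6]
opening: 0.0373
grasp_force: 41.5
```

Run:
```python
from h import *
s,t=camera("scene"),camera("top")
o=bot.get_obs();print(o["ee_pos"],o["tcp_rot"],o["wrist_force"],o["opening"])
a=cv2.resize(s[110:270,250:380],None,fx=3,fy=3);b=cv2.resize(t[170:330,215:345],None,fx=3,fy=3)
cv2.imwrite("pics/c3.png",np.hstack([a,b]))
```

```text
[0.4865 0.0077 0.146 ] [-179.9983    0.021    14.4689] [-0.0725 -0.5624 -1.9831] 0.03724848007563107
```

View pics/c3.png

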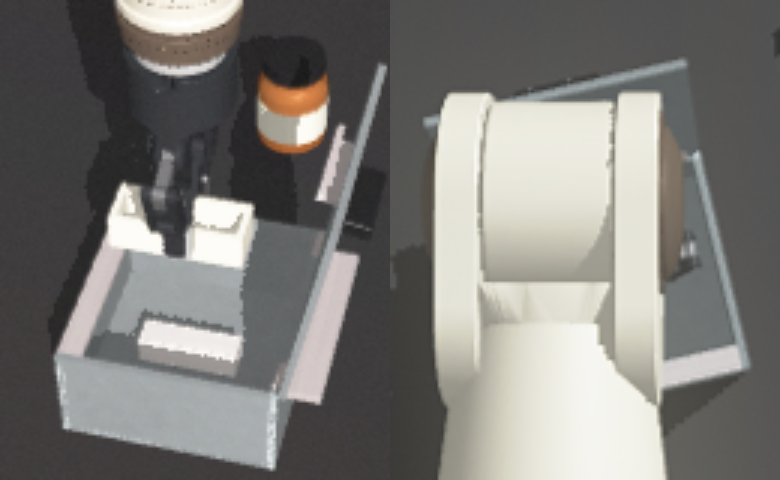

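Run:
```python
from h import *
a=np.radians(14.3);ey=np.array([-np.sin(a),np.cos(a)])
for zb in(.140,.143):
  w=[plane("scene",(250+u/3,110+v/3),zb)[:2]*1e3 for u,v in((108,249),(247,267))]
  print((w[0]+w[1])/2+19*ey,np.linalg.norm(w[1]-w[0]),np.degrees(np.arctan2(*(w[1]-w[0])[::-1])))
# bar top edges in top, scene: column profile of brightness across bar
t=cv2.imread("pics/top0.png");s=cv2.imread("pics/scene0.png")
for n,im in(("top",t),("scene",s)):
  print(n)
  for d in range(-26,27,2):
    print(d,[int(cv2.getRectSubPix(im,(1,1),tuple(proj(n,np.r_[np.array([.487,.008])+ey*d/1e3+x*np.array([ey[1],-ey[0]]),.03]).astype(float))).mean()) for x in(-.025,0,.025)],end=" ")
```

```text
[488.5021   3.9696] 104.08345389586957 17.551783069117484
[489.9858   1.4296] 103.69421001107924 17.551783069117473
top
-26 [160, 160, 155] -24 [160, 161, 156] -22 [159, 161, 156] -20 [159, 160, 158] -18 [158, 159, 157] -16 [158, 158, 157] -14 [159, 157, 156] -12 [158, 154, 156] -10 [161, 189, 177] -8 [226, 237, 229] -6 [245, 250, 249] -4 [248, 248, 248] -2 [247, 247, 247] 0 [247, 247, 247] 2 [247, 247, 247] 4 [247, 247, 247] 6 [247, 247, 247] 8 [247, 247, 247] 10 [247, 247, 247] 12 [248, 248, 248] 14 [250, 251, 251] 16 [250, 240, 217] 18 [192, 156, 167] 20 [158, 157, 158] 22 [160, 159, 159] 24 [160, 160, 159] 26 [162, 160, 159] scene
-26 [146, 148, 149] -24 [148, 149, 150] -22 [147, 150, 151] -20 [153, 151, 154] -18 [182, 163, 178] -16 [227, 221, 235] -14 [246, 247, 246] -12 [239, 241, 242] -10 [236, 238, 239] -8 [234, 236, 237] -6 [233, 235, 236] -4 [233, 235, 235] -2 [233, 234, 234] 0 [233, 234, 236] 2 [233, 234, 236] 4 [233, 234, 236] 6 [228, 227, 242] 8 [209, 215, 221] 10 [162, 161, 159] 12 [115, 120, 122] 14 [105, 104, 103] 16 [111, 122, 134] 18 [141, 153, 154] 20 [155, 159, 158] 22 [160, 162, 159] 24 [161, 161, 157] 26 [162, 160, 157]
```

Call:
send_rows(targets="1 -2 30 0 255;1 -2 70 0 255;1 -2 95 0 255;1 -2 105 0 255;1 -2 105 0 255;1 -2 105 0 255")

```text
time: 5.55
ee_pos: [0.4878, 0.0106, 0.0426]
tcp_rot: [180.0, -0.1, 14.5]
wrist_force: [0.8, -0.3, -1.1]
opening: 0.037
grasp_force: 41.4
```

Call:
send_rows(targets="0 0 4 0 255;0 0 8 0 255;0 0 8 0 255;0 0 8 0 255")

```text
time: 6.05
ee_pos: [0.4873, 0.0107, 0.0334]
tcp_rot: [180.0, -0.0, 14.6]
wrist_force: [1.0, -0.6, -0.1]
opening: 0.0373
grasp_force: 41.7
```

Call:
send_rows(targets="0 0 1.5 0 255;0 0 1.5 0 255")

```text
time: 6.3
ee_pos: [0.4873, 0.0108, 0.0334]
tcp_rot: [180.0, -0.1, 14.6]
wrist_force: [-5.8, 1.4, 14.4]
opening: 0.0374
grasp_force: 43.3
```

Contact. Release and rise.

Call:
send_rows(targets="0 0 1 0 190;0 0 1 0 120;0 0 1 0 80;0 0 1 0 60;0 0 0 0 60;0 0 -20 0 60;0 0 -60 0 60;0 0 -110 0 60;0 0 -150 0 60;0 0 -190 0 60")

```text
time: 7.55
ee_pos: [0.4869, 0.0107, 0.2232]
tcp_rot: [180.0, -0.0, 14.6]
wrist_force: [0.8, 0.2, -0.1]
opening: 0.0652
grasp_force: 0.0
```

Run:
```python
from h import *
s,t=camera("scene"),camera("top")
cv2.imwrite("pics/s4.png",s);cv2.imwrite("pics/t4.png",t)
o=bot.get_obs();print(o["ee_pos"],o["tcp_rot"],o["wrist_force"],o["opening"])
a=cv2.resize(s[110:270,250:390],None,fx=3.5,fy=3.5);cv2.imwrite("pics/c4.png",a)
```

```text
[0.4884 0.0107 0.2262] [179.92    -0.3449  14.5498] [-0.8363  0.4244 -0.9019] 0.06526433199442508
```

View pics/c4.png

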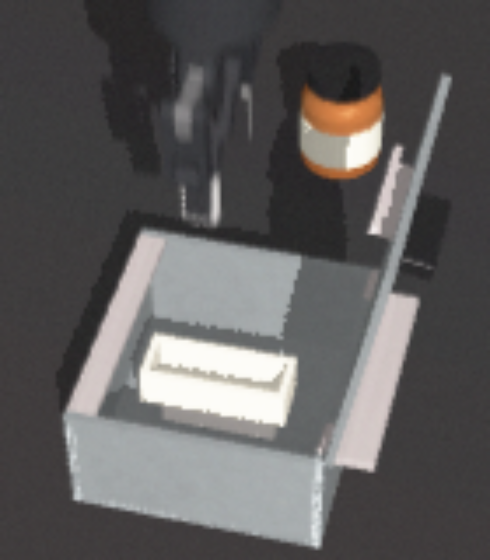

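The boat is seated centrally and level on the bar (crop ≈(218,380)). Now the lid geometry.

Run:
```python
from h import *
T=lambda u,v:(215+u/3,170+v/3); S=lambda u,v:(260+(u-390)/3,120+v/3)
print("lid free -y corner",tri(S(743,36),T(296,62)))
for k,p in dict(f_py=(131,421),f_my=(359,367),r_my=(308,152)).items(): print(k,plane("top",T(*p),.085)*1e3)
print("front -y scene",plane("scene",S(416,325),.085)*1e3,"rear -y",plane("scene",S(637,362),.085)*1e3)
im=cv2.imread("pics/top0.png")
for r in rects("top",im,.085,thr=240,amin=60):
    if 230<r[0][0]<340: print(*r)
```

```text
lid free -y corner (array([ 0.6214, -0.0371,  0.3742]), np.float64(0.048279749823945825))
f_py [386.3247  76.8815  85.    ]
f_my [429.1956 -94.1567  85.    ]
r_my [593.0709 -53.2486  85.    ]
front -y scene [434.913  -97.8303  85.    ] rear -y [596.0869 -53.137   85.    ]
[272.6203 426.6709] [136.2352  37.1041] [34.1174 68.1414] -89.144424
[295.2258 296.7548] [417.778   -4.5937] [ 18.8401 167.6741] -76.16195
[289.6173 268.7407] [481.4687   9.1335] [23.6835 78.1517] 15.117828
```

Run:
```python
from h import *
T=lambda u,v:(215+u/3,170+v/3); S=lambda u,v:(260+(u-390)/3,120+v/3)
p,e=tri(S(743,36),T(36,121));print(p*1e3,e)
a=np.radians(14);ex=np.array([np.cos(a),np.sin(a)]);ey=np.array([-ex[1],ex[0]])
h=.5*(np.array([.3863,.0769])+np.array([.4292,-.0942]))+.170*ex
print("hinge mid",h, "bar rel case",np.array([.487,.0105])-(h-.085*ex), "lean along x",(p[:2]-h)@ex,"y",(p[:2]-h)@ey,"angle",np.degrees(np.arctan2(p[2]-.087,-(p[:2]-h)@ex)))
for th in(95,100,105,110):
  for sy in(-.09,.09):
    t=np.radians(th);q=np.r_[h-ex*np.cos(t)*.172+ey*sy,.087+.172*np.sin(t)];print(th,sy,((proj("top",q)-[215,170])*3).round(),((proj("scene",q)-[260,120])*3+[390,0]).round())
```

```text
[584.7181 128.2984 249.2009] 0.0005581327834322922
hinge mid [0.5727 0.0325] bar rel case [-0.0032 -0.0014] lean along x 0.03484225636789725 y 0.09006799103922497 angle 102.12343609402848
95 -0.09 [303.  86.] [664. 195.]
95 0.09 [ 40. 147.] [716.  22.]
100 -0.09 [298.  65.] [687. 201.]
100 0.09 [ 36. 126.] [736.  27.]
105 -0.09 [293.  46.] [709. 208.]
105 0.09 [ 32. 106.] [757.  34.]
110 -0.09 [288.  27.] [730. 217.]
110 0.09 [29. 87.] [776.  42.]
```

```bash
cat >> h.py <<'E'
A=np.radians(14);EX=np.array([np.cos(A),np.sin(A)]);EY=np.array([-EX[1],EX[0]]);H=np.array([.5727,.0325])
def C(X,Z,Y=0): return np.r_[H+EX*X/1e3+EY*Y/1e3,.087+Z/1e3]
def rel():
    o=bot.get_obs();d=o["ee_pos"][:2]-H;return d@EX*1e3,o["ee_pos"][2]*1e3-87,d@EY*1e3
E
python3 -c "
from h import *
for p in((-60,225),(20,225),(85,225),(85,145)): print(p,go(C(*p),14))"
```

```text
at 7.65 [488.3751  10.7445 226.1507] [179.92    -0.3449  14.5498] [-0.8363  0.4244 -0.9019] 0.06526433199442508
(-60, 225) (array([ 27.605 ,  -0.3297, -85.6852]), np.float64(0.549800425149158))
at 7.65 [488.3751  10.7445 226.1507] [179.92    -0.3449  14.5498] [-0.8363  0.4244 -0.9019] 0.06526433199442508
(20, 225) (array([107.5999,   0.4373, -85.2026]), np.float64(0.549800425149158))
at 7.65 [488.3751  10.7445 226.1507] [179.92    -0.3449  14.5498] [-0.8363  0.4244 -0.9019] 0.06526433199442508
(85, 225) (array([172.5957,   1.0605, -84.8105]), np.float64(0.549800425149158))
at 7.65 [488.3751  10.7445 226.1507] [179.92    -0.3449  14.5498] [-0.8363  0.4244 -0.9019] 0.06526433199442508
(85, 145) (array([172.1142,   0.9488,  -4.8121]), np.float64(0.549800425149158))
```

Call:
send_rows(targets="0 0 -50 0 255;0 0 -90 0 255;0 0 -90 0 255;30 0 -90 0.5 255;70 0 -90 0.5 255;110 0 -90 0.5 255;145 1 -90 0.5 255;172 1 -90 0.5 255;172 1 -90 0.5 255;172 1 -90 0.5 255")

```text
time: 8.9
ee_pos: [0.6533, 0.0528, 0.3109]
tcp_rot: [-180.0, 0.1, 14.1]
wrist_force: [-0.0, 0.2, 0.6]
opening: -0.0002
grasp_force: 0.0
```

Run:
```python
from h import *
print(go(C(85,142),14),rel())
s=camera("scene");cv2.imwrite("pics/c5.png",cv2.resize(s[0:270,230:450],None,fx=2.2,fy=2.2))
```

```text
at 8.9 [653.3378  52.8449 310.9474] [-179.9869    0.084    14.0525] [-0.0179  0.2278  0.5909] -0.00018339789839539887
(array([ 1.9555,  0.253 , 81.9445]), np.float64(0.05252524413137394)) (np.float64(83.16435399223259), np.float64(223.94736973224286), np.float64(0.23257280639325872))
```

View pics/c5.png

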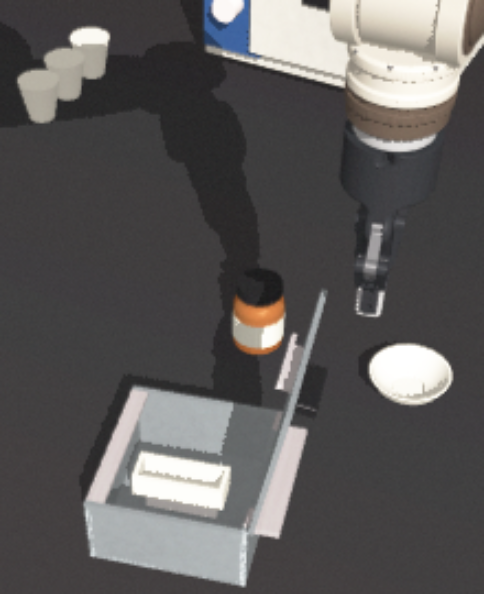

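Call:
send_rows(targets="0 0 35 0 255;0 0 74 0 255;0 0 74 0 255;-20 0 74 0 255;-38 0 74 0 255;-53 0 74 0 255;-66 0 74 0 255;-80 0 74 0 255;-93 0 74 0 255;-106 0 76 0 255;-118 0 79 0 255;-131 0 84 0 255;-143 0 89 0 255;-154 0 96 0 255;-165 0 104 0 255;-165 0 104 0 255")

```text
time: 10.95
ee_pos: [0.4928, 0.0127, 0.2081]
tcp_rot: [180.0, 0.0, 14.0]
wrist_force: [0.2, 0.4, 0.6]
opening: -0.0001
grasp_force: 0.0
```

Run:
```python
from h import *
print(rel(),bot.get_obs()["wrist_force"],go(C(-101.6,102),14))
s=camera("scene");cv2.imwrite("pics/c6.png",cv2.resize(s[70:270,230:450],None,fx=2.5,fy=2.5))
```

```text
at 10.95 [492.8465  12.6809 208.0672] [179.9973   0.0102  14.0346] [0.1658 0.4009 0.5531] -0.00010462262062790107
(np.float64(-82.27615875867473), np.float64(121.06717726441292), np.float64(0.08787747294028025)) [0.1658 0.4009 0.5531] (array([-19.3205,   0.0753,  19.0706]), np.float64(0.034636592247252906))
```

View pics/c6.png

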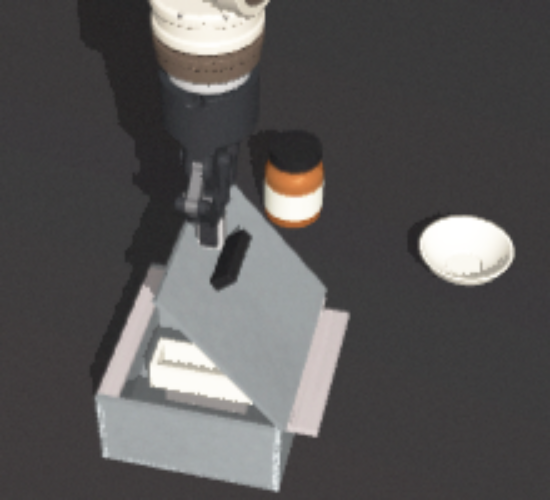

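Call:
send_rows(targets="-12 0 8 0 255;-22 0 16 0 255;-31 0 27 0 255;-39 0 38 0 255;-45 0 50 0 255;-51 0 62 0 255;-55 0 72 0 255;-58 0 80 0 255;-58 0 83 0 255;-58 0 83 0 255")

```text
time: 12.25
ee_pos: [0.4375, -0.0012, 0.1247]
tcp_rot: [-180.0, 0.0, 14.1]
wrist_force: [0.5, 0.7, 0.4]
opening: -0.0001
grasp_force: 0.0
```

Run:
```python
from h import *
print(rel(),bot.get_obs()["wrist_force"])
s=camera("scene");cv2.imwrite("pics/c7.png",cv2.resize(s[110:270,240:400],None,fx=3.5,fy=3.5))
```

```text
(np.float64(-139.3732505099329), np.float64(37.717386117917584), np.float64(0.051414378429180105)) [0.5144 0.7076 0.4438]
```

View pics/c7.png

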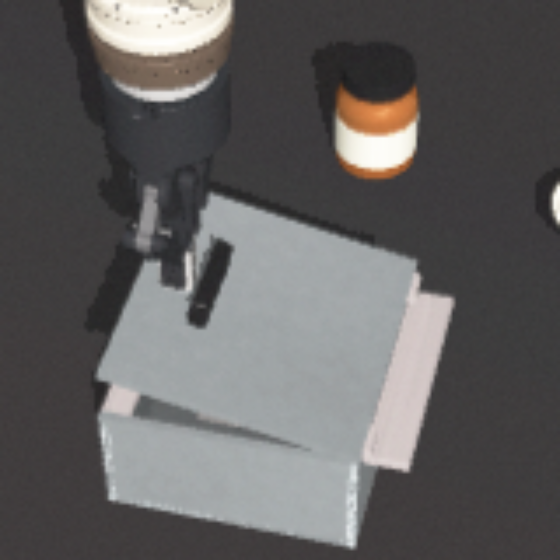

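Lid is at about 12° with the finger in front of the bar. Pushing back in small steps.

Call:
send_rows(targets="4 0 0 0 255;8 0 0 0 255;8 0 0 0 255;8 0 0 0 255")

```text
time: 12.8
ee_pos: [0.445, 0.0007, 0.1248]
tcp_rot: [180.0, 0.0, 14.1]
wrist_force: [-2.9, -1.2, 1.6]
opening: -0.0002
grasp_force: 2.0
```

Call:
send_rows(targets="2 0 0 0 255;5 0 0 0 255;5 0 0 0 255;5 0 0 0 255")

```text
time: 13.3
ee_pos: [0.45, 0.0019, 0.1248]
tcp_rot: [-180.0, 0.0, 14.1]
wrist_force: [-3.8, -1.3, 2.5]
opening: -0.0
grasp_force: 2.5
```

Call:
send_rows(targets="2 0 0 0 255;3 0 0 0 255;3 0 0 0 255")

```text
time: 13.68
ee_pos: [0.4528, 0.0027, 0.1247]
tcp_rot: [-180.0, 0.0, 14.1]
wrist_force: [-5.4, -1.1, 2.3]
opening: 0.0001
grasp_force: 2.8
```

Call:
send_rows(targets="1 0 0 0 255;2 0 0 0 255;2 0 0 0 255")

```text
time: 14.05
ee_pos: [0.4547, 0.0031, 0.1247]
tcp_rot: [-180.0, 0.0, 14.0]
wrist_force: [-5.9, -1.1, 2.0]
opening: -0.0003
grasp_force: 3.0
```

Call:
send_rows(targets="1 0 0 0 255;2 0 0 0 255;2 0 0 0 255")

```text
time: 14.42
ee_pos: [0.4566, 0.0036, 0.1247]
tcp_rot: [180.0, 0.0, 14.0]
wrist_force: [-5.1, -2.4, 2.0]
opening: -0.0001
grasp_force: 3.2
```

Call:
send_rows(targets="1 0 0 0 255;2 0 0 0 255;2 0 0 0 255")

```text
time: 14.8
ee_pos: [0.4574, 0.0038, 0.1245]
tcp_rot: [180.0, 0.2, 14.0]
wrist_force: [-11.3, -3.8, 4.7]
opening: -0.0
grasp_force: 6.3
```

Run:
```python
from h import *
t=camera("scene");o=cv2.imread("pics/c7.png");print(rel(),bot.get_obs()["wrist_force"])
c=cv2.resize(t[110:270,240:400],None,fx=3.5,fy=3.5)
cv2.imwrite("pics/c8.png",np.hstack([o[150:,60:460],c[150:,60:460]]))
```

```text
(np.float64(-118.83948852243036), np.float64(37.53221402331559), np.float64(0.06384105775202213)) [-11.9432  -3.8783   4.1227]
```

View pics/c8.png

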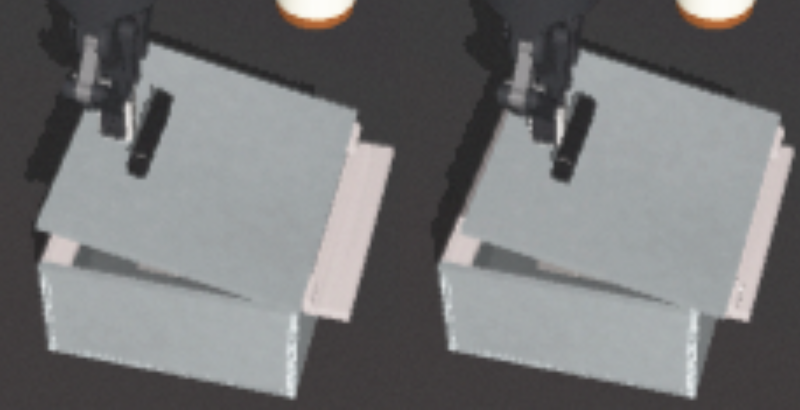

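Call:
send_rows(targets="-3 0 0 0 255;-4 0 4 0 255;-4.5 0 8 0 255;-5 0 12 0 255;-5.5 0 15 0 255;-6 0 18 0 255;-6 0 18 0 255")

```text
time: 15.72
ee_pos: [0.4523, 0.0025, 0.1062]
tcp_rot: [-180.0, 0.1, 14.0]
wrist_force: [-5.6, -2.9, -0.8]
opening: 0.0001
grasp_force: 3.0
```

Call:
send_rows(targets="-0.5 0 3 0 255;-1 0 6 0 255;-1 0 8 0 255;-1 0 8 0 255")

```text
time: 16.23
ee_pos: [0.4514, 0.0023, 0.0984]
tcp_rot: [-180.0, 0.1, 14.0]
wrist_force: [-5.7, -2.1, 0.5]
opening: 0.0001
grasp_force: 3.1
```

Call:
send_rows(targets="-0.5 0 2 0 255;-1 0 4 0 255;-1 0 4 0 255")

```text
time: 16.6
ee_pos: [0.4507, 0.0022, 0.0947]
tcp_rot: [-180.0, 0.0, 14.1]
wrist_force: [-5.5, -3.6, 2.1]
opening: 0.0001
grasp_force: 3.0
```

Call:
send_rows(targets="0 0 1 0 255;0 0 2 0 255;0 0 2 0 255")

```text
time: 16.98
ee_pos: [0.4508, 0.0022, 0.0929]
tcp_rot: [-180.0, 0.0, 14.0]
wrist_force: [-6.8, -0.8, 3.7]
opening: -0.0003
grasp_force: 3.0
```

Call:
send_rows(targets="0 0 1 0 255;0 0 1.5 0 255;0 0 1.5 0 255")

```text
time: 17.35
ee_pos: [0.4514, 0.0023, 0.0923]
tcp_rot: [180.0, -0.1, 14.1]
wrist_force: [-6.0, 0.0, 9.1]
opening: 0.0002
grasp_force: 6.0
```

Call:
send_rows(targets="-4 0 0 0 255;-8 0 0 0 255;-12 0 0 0 255;-16 0 0 0 255;-20 0 0 0 255;-22 0 0 0 255;-22 0 0 0 255;-22 0 2 0 255;-22 0 2 0 255")

```text
time: 18.48
ee_pos: [0.4312, -0.003, 0.0914]
tcp_rot: [180.0, -0.3, 14.1]
wrist_force: [-1.9, 0.4, 16.5]
opening: 0.0
grasp_force: 8.3
```

Run:
```python
from h import *
print(rel(),bot.get_obs()["wrist_force"])
```

```text
(np.float64(-145.87961167712902), np.float64(4.446464829106162), np.float64(-0.19294798706881847)) [-1.9393  0.4365 16.4545]
```

Call:
send_rows(targets="0 0 -10 0 255;0 0 -50 0 255;0 0 -110 0 255;-50 0 -160 0 255;-100 0 -160 0 255;-150 0 -160 0 255;-150 0 -160 0 255;-150 0 -160 0 255")

```text
time: 19.48
ee_pos: [0.2846, -0.0396, 0.2493]
tcp_rot: [180.0, -0.1, 14.0]
wrist_force: [0.0, -0.5, 0.2]
opening: -0.0004
grasp_force: 0.0
```

Run:
```python
from h import *
s=camera("scene");t=camera("top");print(rel(),bot.get_obs()["wrist_force"])
a=cv2.resize(s[110:270,250:390],None,fx=2.8,fy=2.8);b=cv2.resize(t[170:330,215:345],None,fx=2.8,fy=2.8)
cv2.imwrite("pics/c9.png",np.hstack([a,b]));cv2.imwrite("pics/s9.png",s)
# predicted -y free corner (top of plate), lid at 0 for push 0 / 16, or raised 0.09
for push,th in((0,0),(16,0),(0,.09)):
    n=6;q=lambda Y:C(-172*np.cos(th)+n*np.sin(th)+push,172*np.sin(th)+n*np.cos(th),Y)
    print(push,th,((proj("scene",q(-90))-[250,110])*2.8).round(),((proj("scene",q(90))-[250,110])*2.8).round(),"top",((proj("top",q(-90))-[215,170])*2.8+[392,0]).round())
```

```text
(np.float64(-296.7625204911872), np.float64(161.92402891517938), np.float64(-0.13977414319518722)) [-0.144  -0.2603 -0.4579]
0 0 [ 44. 320.] [108. 169.] top [730. 344.]
16 0 [ 64. 324.] [126. 172.] top [725. 325.]
0 0.09 [ 44. 308.] [109. 156.] top [730. 342.]
```

View pics/c9.png

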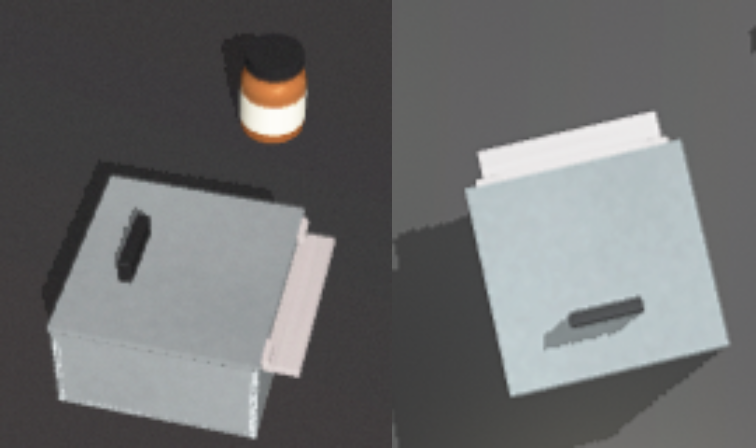

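The lid lies flush. Its front corner, at about (728,345) in the top crop, matches the sprung-forward prediction of (730,344).

```bash
python3 -c "
from workcell import ticket
print(ticket.job_done())"
```

```text
the job is handed in; nothing more can be done
None
```

The job is handed in at about 19.6 s: the boat was let go level on the bar, and the lid is down and sprung forward with the robot clear of everything, though the tab's foot can't be seen under the closed lid and no verdict came back. I viewed 11 pictures, one over the limit of 10.

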